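# Gauge the tube carriers and dock the sound one with the alignment gauge

## Task

The three tube carriers in the white rack were set aside because tubes stuck in them; their ball clamps may be seized. Try the steel go gauge in them, gently, pressing with no more than about 10 N, until one lets it down to its collar; leave the gauge fully home in that carrier, as the target for the probe alignment, and stand the carrier upright and fully seated in the empty place of the aluminium dock. Leave the seized carriers in their places in the rack and everything else undisturbed.

Things in the scene. Friction and masses are not known exactly. Their poses are not given: they have to be found in the camera images.
- gauge: steel go gauge: pin 13 mm across, 34 mm long, tip tapered over 2.5 mm; collar 22 mm across, 5 mm thick; hexagonal handle 14 mm across flats, 39 to 67 mm above the tip, button to 70 mm; 60 g. Origin: centre of the tip, z up the pin; two flats face its +y and -y, the rest every 60 deg. Starts in the stand. Home in a carrier (collar on barrel) its tip is 20 mm above the carrier's underside
- stand_mouth (a point): centre of the mouth of the gauge stand: fixed, round, aluminium, 36 mm high, 37 mm across (foot 52 mm). Hole 16 mm across, 35 mm deep, 2 mm countersink: the gauge hangs on its collar, tip 34 mm below this point. Stands left or right of the rack
- carrier_a: tube carrier, one of three that look alike: black base 40 mm across, 12 mm high; white barrel 32 mm across up to 54 mm; 0.17 kg. Bore 14 mm across, 42 mm deep, 2 mm countersink. 16 mm below the top three balls leave 6 mm: sprung if sound (yield at 2 to 4 N), rigid if seized (gauge stops hard about 13 mm down). Origin: centre of underside, z up. Starts upright in any rack pocket
- carrier_b: tube carrier, one of three that look alike: black base 40 mm across, 12 mm high; white barrel 32 mm across up to 54 mm; 0.17 kg. Bore 14 mm across, 42 mm deep, 2 mm countersink. 16 mm below the top three balls leave 6 mm: sprung if sound (yield at 2 to 4 N), rigid if seized (gauge stops hard about 13 mm down). Origin: centre of underside, z up. Starts upright in any rack pocket
- carrier_c: tube carrier, one of three that look alike: black base 40 mm across, 12 mm high; white barrel 32 mm across up to 54 mm; 0.17 kg. Bore 14 mm across, 42 mm deep, 2 mm countersink. 16 mm below the top three balls leave 6 mm: sprung if sound (yield at 2 to 4 N), rigid if seized (gauge stops hard about 13 mm down). Origin: centre of underside, z up. Starts upright in any rack pocket
- rack: fixed white rack, 62 mm (its x) by 192 mm (its y), top 18 mm above the worktop (end plates 22 mm); three pockets 42 mm across, 9 mm deep, at -58, 0 and +58 mm along its y, floors 9 mm above the worktop. Origin: centre of its underside, z up
- dock: fixed aluminium dock, 64 mm (its x) by 148 mm (its y), top 18 mm above the worktop; two pockets along its y: at +37.5 mm a fixed carrier with a capped sample tube in it (tube top 103 mm above the worktop), at -37.5 mm the empty place. Origin: centre of its underside, z up
- dock_place (a point): centre of the floor of the dock's empty pocket, 42 mm in diameter, 9 mm deep, floor 9 mm above the worktop; a seated carrier has its origin here. Axes as the dock's
- sample_tube: capped sample tube, 13 mm in diameter, cap 17 mm, 82 mm long, standing loose in the occupied carrier of the dock; not to be disturbed. Origin at the centre of its lower end
- diluent: small diluent bottle with a black cap, 37 mm in diameter, 70 mm high, loose on the worktop on the other side of the rack from the stand; not to be disturbed. Origin at the centre of its underside
- bottle: dark red reagent bottle, 43 x 52 x 91 mm, loose at the right front of the worktop; not to be disturbed. Origin at the centre of its underside
- marker: marker pen, 130 mm long, 12 mm thick, lying loose at the left front; not to be disturbed. Origin at the middle of its underside
There are look-alikes about, which are no part of the job. Leave any blue or turquoise look-alike of the carrier_a alone.

How it is judged:
By the outcome, as a careful person would: the job done as asked, in the order asked, and still so for the second after the job is handed in, with the robot touching nothing.
It also fails if it takes over 58 s, if anything falls off the work surface, if the arm or the gripper's body presses on something with over 40 N, if the wrist force passes 120 N, or if a joint passes its speed limit or range.

## Robot

A 6-joint arm with a two-finger parallel gripper is mounted at the origin on a cart in front of the work surface, level with it; the furniture and walls round the work are solid. World frame = base frame: x ahead of the robot, y to its left, z up, the work surface at z = 0. Lengths are in m, angles in degrees, forces in N, time in s.
With the tool pointing down it reaches from about 0.35 to 0.975 m from the base axis. Payload 4.9 kg.
Tool frame: the origin (TCP) lies where the fingers leave the gripper's body, on its centre line; the fingertips stand 73 mm ahead of it and the grasp point (between the pads) lies 54 mm ahead of it; z points along the fingers, y is the line along which they close (so a half turn about z gives the same grasp; the last joint's range is limited). The gripper opens to 85 mm and grips with 20 to 120 N. Pads are 22 mm wide; open, the fingers measure 114 mm over their backs; the gripper's body (76 mm by 85 mm) begins 54 mm behind the grasp point. The pads swing forward as they close: fully open they stand 13 mm farther back than shut.
Start: joints at [62.968, 3.019, 92.412, -0, 84.569, -6.818], TCP at [0.216, 0.586, 0.304] pointing down, gripper open.
Joint ranges: [-172.51, 172.51], [-57.92, 126.97], [3.15, 148.05], [-58.71, 238.71], [5.1, 150.11], [-179.66, 179.66]. Speed limits (degrees/s): [147.25, 147.25, 180, 180, 180, 180].

## Interface

Orientations are given as [roll, pitch, yaw] about the fixed x, y, z axes, in that order (R = Rz(yaw) Ry(pitch) Rx(roll)).
In Python, from station import r gives the robot as it stands.
- The arm moves only by the tool step_arm, never from a script. Its argument "plan" is a list that holds one entry, the list of rows, each a list of 4 numbers: the shift along the tool's x, y, z in units of 40 mm (1.0 is 40 mm), then the turn about the tool's z in units of 6 degrees (1.0 is 6 degrees). In form: [[[dx, dy, dz, roll], ...]]. A call has 1 to 20 rows; each row shifts and turns the commanded pose from where the row before left it, along the tool's axes as they then stand; what a row does not reach is not made up. A row lasts 1/8 s, in which the tool goes at most 62.5 mm and 10.7 degrees, less where a joint would pass 70% of its speed; a pose out of reach is approached as far as the arm can. A call is refused whole if a number of a shift passes 1 or a number of a turn 1, either way. A call with a gripper value outside its range is refused whole. "fingers" is the opening, from -1 (shut) to 1 (fully open), set as the call begins (left out, the last holds). The fingers move at their own pace and stop on an object; the grip force is fixed at half the most. Time passes only in rows, so rows that do not move let the fingers close. It gives the time, the measured TCP pose, the force, the opening and the grip force at its end, in the units of the state.
- r.observe(): the state, without advancing time (a new reading comes with each control period).
- r.camera(name): name is "scene" or "top" or "wrist"; returns a dict with "pixels" (480x640x3 uint8, red, green, blue), "fx", "fy", "cx", "cy" (pixels), "k1" (the pictures are not rectified: a ray, as slopes to the right and down, at radius r is drawn at 1 + k1 r^2 times it, then the intrinsics apply), "R" (3x3) and "t" (3): a world point X has camera coordinates R X + t. Camera axes: x right, y down, z forward; pixel columns grow to the right and rows downward; lengths in m; the calibration is good to about 2 mm. A picture is of the moment at which its call begins. There is no depth.
- r.job_done(): hands the job in; it is judged then, once.
The state is a dict: "time_s": time; "qpos": joint angles; "joint_vel": joint speeds; "tau": joint torques, N m; "position": TCP position; "orientation": TCP orientation; "force": force on the tool from outside, world axes, zero at the start; "moment": the same for the moment, N m; "gripper_width": opening from 0.0 (shut) to 1.0 (fully open); "grip_force": force on a finger pad.
Only numpy, scipy, OpenCV 4.12 (cv2) and the standard library are available. Lean on these libraries where they do the work, as an engineer would, in place of code of your own. Each camera call takes 0.05 s, during which the arm holds its last target. There are 200 camera calls.

## Working session

There is one attempt and no reset: what is moved stays moved. The work goes in short steps, Python scripts to look and compute and a tool call to move; the robot and the scene stay as the last step left them, time stands still between calls to the robot, and variables do not carry over. Pictures are saved under pics/ and viewed, at most 10 in all, crops included, and the job is handed in when it is done.

Besides the shell and the picture viewer there is one more tool, called after ">>>" as a command line: name --argument value ..., lists and objects as JSON in quotes. step_arm: Moves the arm, as the interface text tells. Its arguments: {"type":"object","properties":{"plan":{"type":"array","items":{"type":"array","items":{"type":"array","items":{"type":"number"}}}},"fingers":{"type":"number"}},"required":["plan"]}

```bash
ls; mkdir -p pics
cat > h.py <<'E'
from station import r
import numpy as np, cv2
def cam(n,save=None):
    c=r.camera(n)
    c['R']=np.array(c['R']);c['t']=np.array(c['t'])
    if save: cv2.imwrite('pics/'+save,cv2.cvtColor(c['pixels'],cv2.COLOR_RGB2BGR))
    return c
def ray(c,u,v):
    p=np.array([(u-c['cx'])/c['fx'],(v-c['cy'])/c['fy']])
    s=p.copy()
    for _ in range(20): s=p/(1+c['k1']*(s@s))
    d=c['R'].T@np.array([s[0],s[1],1]); o=-c['R'].T@c['t']
    return o,d
def onz(c,u,v,z):
    o,d=ray(c,u,v); return o+d*(z-o[2])/d[2]
def proj(c,X):
    q=c['R']@np.array(X)+c['t']; s=q[:2]/q[2]; s=s*(1+c['k1']*(s@s))
    return np.array([s[0]*c['fx']+c['cx'],s[1]*c['fy']+c['cy']])
E
python3 - <<'E'
from h import *
import pickle
for n in ('scene','top','wrist'):
    c=cam(n,n+'0.png'); pickle.dump(c,open(n+'0.pkl','wb')); print(n,(-c['R'].T@c['t']).round(3),c['fx'],c['k1'])
print(r.observe())
E
```

```text
pics
scene [ 0.007 -0.717  0.526] 496.3204591714995 -0.014544239160123809
top [ 0.273 -0.02   1.25 ] 449.2468426383891 0.006073960478418071
wrist [0.137 0.614 0.373] 348.6626046772028 0.012377670380094763
{'time_s': 0.15, 'qpos': array([ 6.29700013e+01,  3.04977998e+00,  9.24751844e+01, -1.18061544e-03,
        8.45686247e+01, -6.81969917e+00]), 'joint_vel': array([ 0.12333397, -0.18944565, -0.19130521, -0.0585863 ,  0.03925054,
       -0.0152178 ]), 'tau': array([ 1.93839232e-04, -3.94243383e+01, -3.70720375e+01, -1.46574712e-04,
        4.70050276e-03, -1.56797711e-05]), 'position': array([0.21576327, 0.58617416, 0.30292011]), 'orientation': array([-1.79906934e+02, -9.94644636e-03,  1.59789805e+02]), 'force': array([-0.17745487,  0.42504101, -0.60586641]), 'moment': array([-0.00607073,  0.02409351, -0.02943099]), 'grip_force': 0.0, 'gripper_width': 0.9983463041091217}
```

View pics/top0.png

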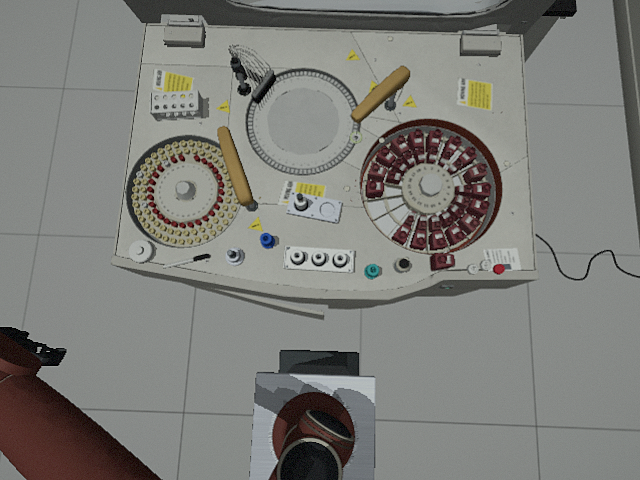

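View pics/scene0.png

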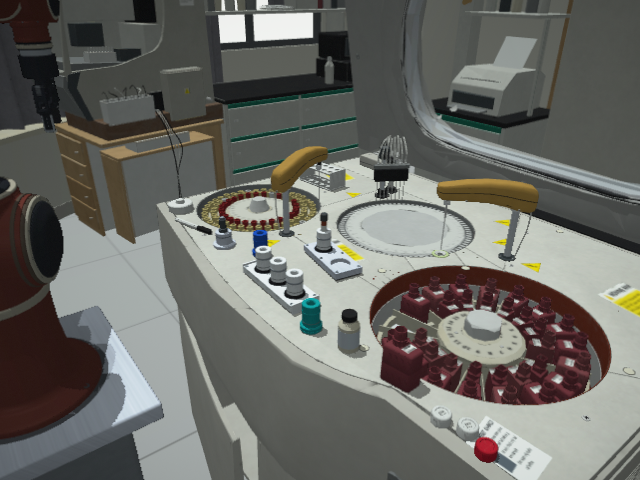

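The top view shows the rack at (319,259) with three carriers at (297,257), (319,259) and (340,261). The gauge stand is to its left at (235,256) and the dock is at (314,207), with its empty place at about (329,209). The blue look-alike is at (267,241) and the turquoise one at (372,271). I'll leave both alone, since only the white-barrelled carriers in the rack match the description. Next is an enlarged crop to confirm that.

Run:
```python
from h import *
import pickle
c=pickle.load(open('top0.pkl','rb')); im=cv2.cvtColor(c['pixels'],cv2.COLOR_RGB2BGR)
cv2.imwrite('pics/crop1.png',cv2.resize(im[185:285,220:380],None,fx=5,fy=5,interpolation=cv2.INTER_CUBIC))
for n,u,v,z in [('rack',319,259,.018),('a',297,257,.063),('b',319,259,.063),('c',340,261,.063),('stand',235,256,.036),('dockempty',329,209,.018),('tube',301,201,.103)]:
    p=onz(c,u,v,z);print(n,p.round(4),'px mm',round(1000*np.linalg.norm(onz(c,u+1,v,z)-p),2),'reach',np.hypot(*p[:2]).round(3))
```

```text
rack [0.4577 0.0024 0.018 ] px mm 2.77 reach 0.458
a [0.4543 0.0605 0.063 ] px mm 2.67 reach 0.458
b [0.451  0.0016 0.063 ] px mm 2.67 reach 0.451
c [ 0.4476 -0.0545  0.063 ] px mm 2.66 reach 0.451
stand [0.455  0.2317 0.036 ] px mm 2.73 reach 0.511
dockempty [ 0.6016 -0.0204  0.018 ] px mm 2.83 reach 0.602
tube [0.5982 0.0545 0.103 ] px mm 2.65 reach 0.601
```

View pics/crop1.png

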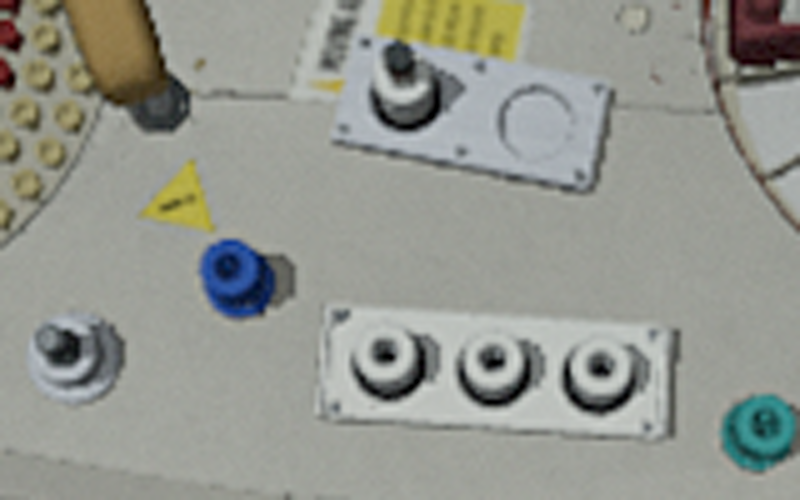

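The crop confirms it. The rack holds three white-barrelled carriers at crop pixels (388,358), (494,360) and (600,370). The gauge stand is on the left at (72,352) and the dock's empty ring is at (537,122). I'll now plan the move to see these from closer.

Run:
```python
from h import *
import pickle
c=pickle.load(open('wrist0.pkl','rb')); s=r.observe()
from scipy.spatial.transform import Rotation as Ro
T=Ro.from_euler('xyz',s['orientation'],degrees=True).as_matrix()
print('cam axes in tool',(T.T@c['R'].T).round(3)); print('cam pos tool',(T.T@(-c['R'].T@c['t']-s['position'])).round(4))
```

```text
cam axes in tool [[-0.    -0.946 -0.325]
 [ 1.    -0.    -0.   ]
 [ 0.    -0.325  0.946]]
cam pos tool [ 0.0833 -0.0009 -0.0705]
```

>>> step_arm --plan '[[[0,0,0,-1],[0,0,0,-1],[0,0,0,-1],[0,0,0,-1]]]'

```text
time_s: 0.65
position: [0.2158, 0.5863, 0.3034]
orientation: [-180.0, -0.0, -176.0]
force: [-0.9, -0.1, 0.1]
gripper_width: 0.999
grip_force: 0.0
```

>>> step_arm --plan '[[[0,0,0,1],[0,0,0,1],[0,0,0,1],[0,0,0,1],[0,0,0,1],[0,0,0,1],[0,0,0,1],[0,0,0,1],[0,0,0,1],[0,0,0,1],[0,0,0,1],[0,0,0,1],[0,0,0,1],[0,0,0,1],[0,0,0,1],[0,0,0,1]]]'

```text
time_s: 2.65
position: [0.2159, 0.5863, 0.3034]
orientation: [-180.0, 0.0, 87.6]
force: [0.0, -0.5, 0.2]
gripper_width: 0.998
grip_force: 0.0
```

>>> step_arm --plan '[[[-0.94,0.56,0,0],[-0.94,0.56,0,0],[-0.94,0.56,0,0],[-0.94,0.56,0,0],[-0.94,0.56,0,0],[-0.94,0.56,0,0],[-0.94,0.56,0,0],[-0.94,0.56,0,0],[-0.94,0.56,0,0],[-0.94,0.56,0,0],[-0.94,0.56,0,0],[-0.94,0.56,0,0],[0,0,0,0],[0,0,0,0]]]'

```text
time_s: 4.4
position: [0.4668, 0.1255, 0.3036]
orientation: [-180.0, -0.0, 87.8]
force: [-0.2, -0.2, -0.0]
gripper_width: 0.997
grip_force: 0.0
```

Run:
```python
from h import *
import pickle
c=cam('wrist','w1.png'); pickle.dump(c,open('w1.pkl','wb')); print(r.observe()['position'])
```

```text
[0.46667294 0.12587832 0.30365589]
```

View pics/w1.png

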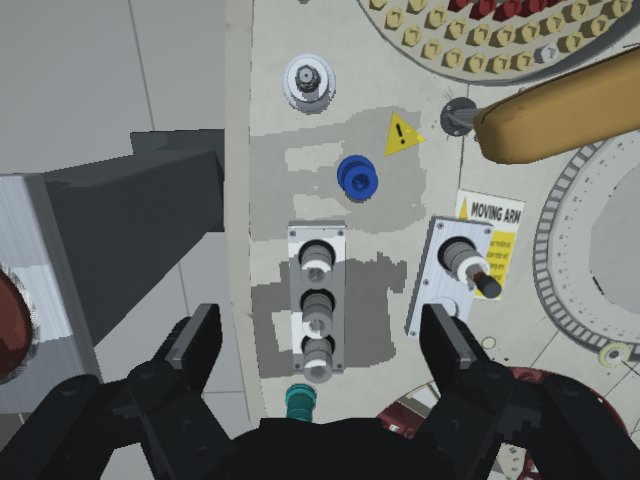

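The wrist view shows the gauge in its stand at (308,78), the carrier tops at about (317,272), (317,322) and (318,370), and the empty dock place at about (440,308). The tube is at (487,285). I'll enlarge these together.

Run:
```python
from h import *
import pickle
c=pickle.load(open('w1.pkl','rb')); im=cv2.cvtColor(c['pixels'],cv2.COLOR_RGB2BGR)
o=np.zeros((600,800,3),np.uint8)
def put(x0,y0,x1,y1,f,X,Y):
    q=cv2.resize(im[y0:y1,x0:x1],None,fx=f,fy=f,interpolation=cv2.INTER_CUBIC); o[Y:Y+q.shape[0],X:X+q.shape[1]]=q
put(285,218,350,388,3.5,0,0); put(402,212,497,342,3,240,0); put(280,50,340,115,4,530,0)
put(285,218,350,388,3.5,0,0)
put(330,150,385,205,3,530,300)
cv2.imwrite('pics/crop2.png',o)
g=cv2.cvtColor(im,cv2.COLOR_BGR2GRAY)
G=cv2.resize(g[218:395,280:360],None,fx=4,fy=4,interpolation=cv2.INTER_CUBIC)
h=cv2.HoughCircles(cv2.GaussianBlur(G,(0,0),2),cv2.HOUGH_GRADIENT,1,60,param1=80,param2=25,minRadius=40,maxRadius=75)
print('rack circ',None if h is None else (h[0]/4+[280,218,0]).round(1))
G=cv2.resize(g[45:120,275:345],None,fx=4,fy=4,interpolation=cv2.INTER_CUBIC)
h=cv2.HoughCircles(cv2.GaussianBlur(G,(0,0),2),cv2.HOUGH_GRADIENT,1,10,param1=80,param2=25,minRadius=20,maxRadius=130)
print('stand circ',None if h is None else (h[0]/4+[275,45,0]).round(1))
```

```text
rack circ [[317.1 257.9  18.6]
 [315.9 278.6  18.6]
 [319.4 347.4  18.6]
 [318.1 306.6  13.4]]
stand circ [[303.9  80.4  23.6]
 [307.9  81.9  19.3]
 [306.9  79.1  13.6]
 [308.4  86.1  17.5]
 [301.1  81.1  26.3]
 [310.6  83.4  16.2]
 [311.1  78.1  16. ]
 [306.4  84.1  16.5]
 [306.6  75.1   7.2]
 [309.1  75.9   9.6]
 [303.6  75.4   8.6]
 [313.1  85.1  13.3]
 [302.9  86.4  12.7]
 [313.1  88.1  13.6]
 [310.1  80.6  10.7]
 [305.1  89.1  13.4]
 [316.9  90.6  12.2]
 [304.4  77.9   9.5]
 [307.9  72.9   8.2]
 [316.1  75.4  10.4]
 [302.6  83.9   7.8]
 [312.1  72.9   5.2]]
```

View pics/crop2.png

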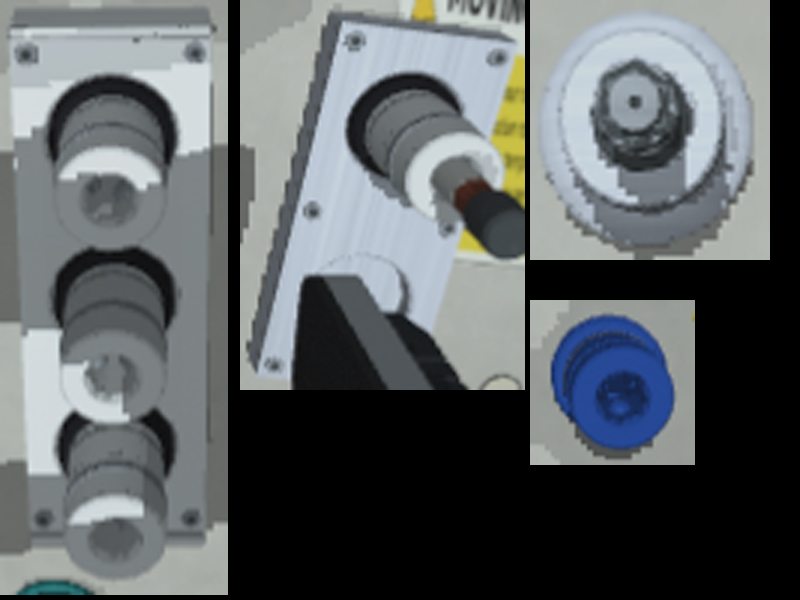

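Run:
```python
from h import *
import pickle
c=pickle.load(open('w1.pkl','rb'))
P=lambda u,v,f,X,x0,y0,z: onz(c,(u-X)/f+x0,v/f+y0,z)
s=np.array([P(u,v,3.5,0,285,218,.018) for u,v in [(26,53),(194,53),(44,518),(190,518)]])
print('rack screws',s[:,:2].round(4).tolist(),'c',s.mean(0).round(4))
for q in [(111,195),(113,372),(115,534)]: print('barrel',P(*q,3.5,0,285,218,.063).round(4))
for q in [(108,200),(111,377),(116,538)]: print('bore',P(*q,3.5,0,285,218,.063).round(4))
print('mouth',P(641,118,4,530,280,50,.036).round(4),'button',P(634,101,4,530,280,50,.072).round(4))
d=np.array([P(u,v,3,240,402,212,.018) for u,v in [(355,40),(498,57),(312,210),(448,228),(273,365)]])[:,:2]
print('dock',d.round(4).tolist(),'mid ctr',(d[2]+d[3])/2)
t=pickle.load(open('top0.pkl','rb'))
f=lambda u,v,z: onz(t,u/5+220,v/5+185,z)
print('top: place',f(537,124,.018).round(4),'bores',[f(*q,.063).round(4).tolist() for q in [(386,353),(493,358),(600,367)]],'button',f(58,340,.072).round(4))
```

```text
rack screws [[0.4352, 0.0892], [0.4869, 0.0872], [0.4304, -0.0842], [0.4819, -0.0862]] c [0.4586 0.0015 0.018 ]
barrel [0.4607 0.0614 0.063 ]
barrel [0.4589 0.004  0.063 ]
barrel [ 0.4571 -0.0541  0.063 ]
bore [0.4598 0.0599 0.063 ]
bore [0.4582 0.0023 0.063 ]
bore [ 0.4573 -0.0557  0.063 ]
mouth [0.46   0.2384 0.036 ] button [0.4598 0.2383 0.072 ]
dock [[0.5937, 0.0919], [0.6451, 0.0835], [0.5824, 0.0252], [0.6342, 0.0157], [0.5709, -0.0428]] mid ctr [0.60827958 0.02042143]
top: place [ 0.5991 -0.016   0.018 ] bores [[0.458, 0.0601, 0.063], [0.4574, 0.0029, 0.063], [0.4546, -0.0543, 0.063]] button [0.4574 0.2339 0.072 ]
```

The wrist and top measurements agree with each other and with the rack pitch (58 mm) and the heights. I'll go to the gauge at (0.460, 0.238).

>>> step_arm --plan '[[[0.7,-0.07,0.3,0],[0.7,-0.07,0.6,0],[0.7,-0.07,0.8,0],[0.7,-0.07,0.8,0],[0,0,0.8,0],[0,0,0.5,0],[0,0,0.2,0],[0,0,0,0],[0,0,0,0]]]'

```text
time_s: 5.58
position: [0.4608, 0.238, 0.1452]
orientation: [179.9, -0.0, 87.8]
force: [0.0, 0.1, 0.2]
gripper_width: 0.995
grip_force: 0.0
```

Run:
```python
from h import *
import pickle
c=cam('wrist'); im=cv2.cvtColor(c['pixels'],cv2.COLOR_RGB2BGR); pickle.dump(c,open('w2.pkl','wb'))
print(r.observe()['position'], proj(c,[.46,.2384,.072]), proj(c,[.46,.2384,.036]))
cv2.imwrite('pics/w2.png',cv2.resize(im[200:400,200:440],None,fx=3,fy=3,interpolation=cv2.INTER_CUBIC))
```

```text
[0.46092816 0.23796438 0.14527875] [317.94544609 301.84552306] [318.2134683  269.59540211]
```

View pics/w2.png

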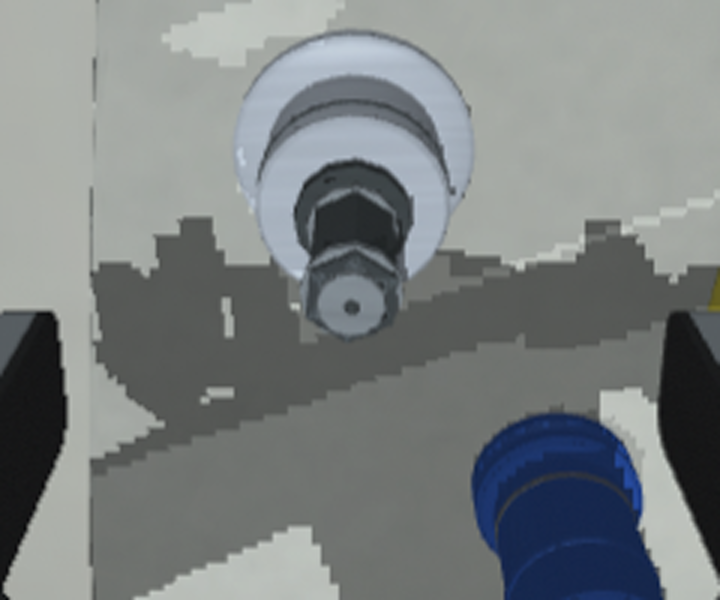

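The crop shows the gauge button at (351,308), which is full-frame (317,303), within a pixel of the prediction. The flats face the pads. The blue look-alike at lower right is clear. I'll descend and close.

>>> step_arm --plan '[[[0.01,-0.02,0.3,0],[0,0,0.3,0],[0,0,0.13,0],[0,0,0,0]]]'

```text
time_s: 6.12
position: [0.459, 0.2378, 0.1137]
orientation: [-179.9, 0.0, 87.8]
force: [0.5, 0.5, 0.2]
gripper_width: 1.002
grip_force: 0.0
```

>>> step_arm --plan '[[[0,0,0,0],[0,0,0,0],[0,0,0,0],[0,0,0,0],[0,0,0,0],[0,0,0,0],[0,0,0,0]]]' --fingers -1

```text
time_s: 7.0
position: [0.4597, 0.2381, 0.1151]
orientation: [180.0, -0.0, 87.8]
force: [0.1, 0.1, 3.0]
gripper_width: 0.15
grip_force: 58.6
```

>>> step_arm --plan '[[[0,0,-0.5,0],[0,0,-0.8,0],[0,0,-0.8,0],[-0.89,0.034,0,0],[-0.89,0.034,0,0],[-0.89,0.034,0,0],[-0.89,0.034,0,0],[-0.89,0.034,0,0],[0,0,0,0],[0,0,0,0],[0,0,0,0]]]'

```text
time_s: 8.38
position: [0.4593, 0.0606, 0.1985]
orientation: [-180.0, -0.0, 87.9]
force: [0.2, 0.2, -2.0]
gripper_width: 0.143
grip_force: 58.8
```

Run:
```python
from h import *
import pickle
s=r.observe();print(s['position'],s['force'],s['gripper_width'])
c=cam('wrist'); im=cv2.cvtColor(c['pixels'],cv2.COLOR_RGB2BGR); pickle.dump(c,open('w3.pkl','wb'))
p=s['position']; tip=[p[0],p[1],p[2]-.113]
print('tip',proj(c,tip),'bores',[proj(c,q).round(1).tolist() for q in ([.4598,.0599,.063],[.4582,.0023,.063])])
a=cv2.resize(im[130:400,190:450],None,fx=2.2,fy=2.2,interpolation=cv2.INTER_CUBIC)
cv2.imwrite('pics/w3.png',a)
```

```text
[0.45925989 0.06064481 0.19847893] [ 0.22333142  0.22161718 -1.98880837] 0.1431293171001
tip [320.21090033 267.25492106] bores [[321.1, 253.7], [321.9, 331.3]]
```

View pics/w3.png

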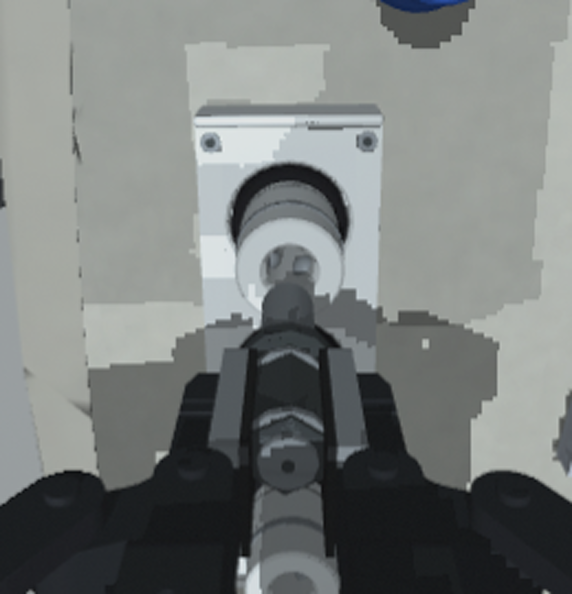

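The crop shows the pin (x 289) over the bore centre of the first carrier, about (290,268). They are aligned to within 0.5 mm, so I'll lower in small steps.

>>> step_arm --plan '[[[0,0,0.25,0],[0,0,0.2,0],[0,0,0.1,0],[0,0,0.025,0],[0,0,0.025,0],[0,0,0,0]]]'

```text
time_s: 9.18
position: [0.4595, 0.0599, 0.1749]
orientation: [180.0, -0.0, 87.8]
force: [0.2, -0.6, -0.7]
gripper_width: 0.15
grip_force: 58.8
```

>>> step_arm --plan '[[[0,0,0.025,0],[0,0,0.025,0],[0,0,0,0]]]'

```text
time_s: 9.55
position: [0.4593, 0.0599, 0.1726]
orientation: [-180.0, 0.0, 87.8]
force: [0.4, 0.1, -1.4]
gripper_width: 0.145
grip_force: 58.8
```

>>> step_arm --plan '[[[0,0,0.025,0],[0,0,0.025,0],[0,0,0.025,0],[0,0,0,0]]]'

```text
time_s: 10.05
position: [0.4593, 0.0599, 0.1696]
orientation: [-180.0, -0.0, 87.8]
force: [0.1, 0.5, -0.2]
gripper_width: 0.153
grip_force: 58.8
```

>>> step_arm --plan '[[[0,0,0.025,0],[0,0,0.025,0],[0,0,0.025,0],[0,0,0,0]]]'

```text
time_s: 10.55
position: [0.4593, 0.0599, 0.1666]
orientation: [-180.0, 0.0, 87.8]
force: [0.6, 0.9, -0.7]
gripper_width: 0.144
grip_force: 58.8
```

>>> step_arm --plan '[[[0,0,0.025,0],[0,0,0.025,0],[0,0,0,0]]]'

```text
time_s: 10.92
position: [0.4593, 0.0599, 0.1646]
orientation: [-180.0, 0.0, 87.8]
force: [-0.7, 0.7, -0.2]
gripper_width: 0.146
grip_force: 58.8
```

>>> step_arm --plan '[[[0,0,0.02,0],[0,0,0,0]]]'

```text
time_s: 11.18
position: [0.4593, 0.0599, 0.1638]
orientation: [-180.0, 0.0, 87.8]
force: [-0.6, 0.4, -1.6]
gripper_width: 0.147
grip_force: 58.8
```

>>> step_arm --plan '[[[0,0,0.015,0],[0,0,0,0]]]'

```text
time_s: 11.42
position: [0.4594, 0.0599, 0.1633]
orientation: [-180.0, 0.0, 87.8]
force: [0.3, 0.3, -0.7]
gripper_width: 0.15
grip_force: 58.8
```

>>> step_arm --plan '[[[0,0,0.015,0],[0,0,0,0]]]'

```text
time_s: 11.68
position: [0.4595, 0.0599, 0.1629]
orientation: [180.0, -0.0, 87.8]
force: [0.3, 0.3, -0.1]
gripper_width: 0.149
grip_force: 58.8
```

>>> step_arm --plan '[[[0,0,0.01,0],[0,0,0,0]]]'

```text
time_s: 11.92
position: [0.4596, 0.0599, 0.1626]
orientation: [180.0, -0.0, 87.8]
force: [-0.2, 0.5, 1.2]
gripper_width: 0.153
grip_force: 59.0
```

>>> step_arm --plan '[[[0,0,0.01,0],[0,0,0,0]]]'

```text
time_s: 12.18
position: [0.4597, 0.0599, 0.1623]
orientation: [180.0, -0.0, 87.8]
force: [-0.2, -0.3, 3.3]
gripper_width: 0.148
grip_force: 59.3
```

>>> step_arm --plan '[[[0,0,0.01,0],[0,0,0,0]]]'

```text
time_s: 12.42
position: [0.4598, 0.0599, 0.1621]
orientation: [179.9, -0.0, 87.8]
force: [-0.3, 0.8, 4.5]
gripper_width: 0.148
grip_force: 59.5
```

>>> step_arm --plan '[[[0,0,0.01,0],[0,0,0,0]]]'

```text
time_s: 12.68
position: [0.4599, 0.0599, 0.1619]
orientation: [179.9, -0.0, 87.8]
force: [-0.5, 1.6, 5.8]
gripper_width: 0.149
grip_force: 59.7
```

>>> step_arm --plan '[[[0,0,0.01,0],[0,0,0,0]]]'

```text
time_s: 12.92
position: [0.46, 0.0599, 0.1618]
orientation: [179.9, -0.0, 87.8]
force: [-0.5, 0.4, 7.1]
gripper_width: 0.151
grip_force: 59.8
```

>>> step_arm --plan '[[[0,0,0.005,0],[0,0,0,0],[0,0,0,0]]]'

```text
time_s: 13.3
position: [0.4601, 0.0599, 0.1617]
orientation: [179.9, 0.0, 87.8]
force: [-0.3, 0.5, 7.5]
gripper_width: 0.147
grip_force: 59.8
```

The stop was hard at about 8 N and 12.5 mm depth, so this carrier is seized. I'll withdraw and move on to the middle carrier.

>>> step_arm --plan '[[[0,0,-0.1,0],[0,0,-0.4,0],[0,0,-0.44,0],[0,0,0,0],[-0.72,0.011,0,0],[-0.72,0.011,0,0],[0,0,0,0],[0,0,0,0]]]'

```text
time_s: 14.3
position: [0.4579, 0.0026, 0.1979]
orientation: [-180.0, -0.0, 87.8]
force: [0.2, 0.2, -0.6]
gripper_width: 0.147
grip_force: 58.7
```

Run:
```python
from h import *
import pickle
s=r.observe();print(s['position'],s['force'],s['gripper_width'])
c=cam('wrist'); im=cv2.cvtColor(c['pixels'],cv2.COLOR_RGB2BGR); pickle.dump(c,open('w4.pkl','wb'))
p=s['position']; tip=[p[0],p[1],p[2]-.113]
print('tip',proj(c,tip),'bores',[proj(c,q).round(1).tolist() for q in ([.4598,.0599,.063],[.4582,.0023,.063])])
cv2.imwrite('pics/w4.png',cv2.resize(im[130:400,190:450],None,fx=2.2,fy=2.2,interpolation=cv2.INTER_CUBIC))
```

```text
[0.45787684 0.00261343 0.19788649] [ 0.18044723  0.17206023 -0.63226424] 0.14686295404700334
tip [320.18773254 267.31315077] bores [[319.7, 161.5], [320.7, 253.5]]
```

View pics/w4.png

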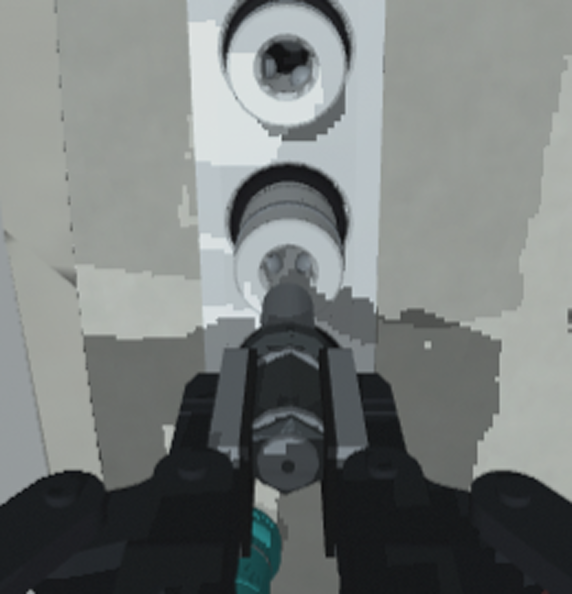

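The middle carrier is aligned the same way (bore at (289,268), pin at x 288), and the first carrier is seated in its pocket at (287,65). Going down.

>>> step_arm --plan '[[[0,0,0.25,0],[0,0,0.2,0],[0,0,0.1,0],[0,0,0.05,0],[0,0,0.025,0],[0,0,0,0]]]'

```text
time_s: 15.1
position: [0.4582, 0.0023, 0.1733]
orientation: [180.0, 0.0, 87.8]
force: [-0.1, -0.4, -1.2]
gripper_width: 0.147
grip_force: 58.7
```

>>> step_arm --plan '[[[0,0,0.025,0],[0,0,0.025,0],[0,0,0.025,0],[0,0,0,0]]]'

```text
time_s: 15.6
position: [0.458, 0.0023, 0.17]
orientation: [-180.0, -0.0, 87.8]
force: [-0.5, -0.4, -1.2]
gripper_width: 0.149
grip_force: 58.7
```

>>> step_arm --plan '[[[0,0,0.03,0],[0,0,0.03,0],[0,0,0.03,0],[0,0,0,0]]]'

```text
time_s: 16.1
position: [0.4579, 0.0023, 0.1663]
orientation: [-180.0, -0.0, 87.8]
force: [0.2, 0.2, 0.5]
gripper_width: 0.146
grip_force: 58.7
```

>>> step_arm --plan '[[[0,0,0.015,0],[0,0,0.015,0],[0,0,0,0]]]'

```text
time_s: 16.48
position: [0.458, 0.0023, 0.1653]
orientation: [-180.0, -0.0, 87.8]
force: [0.7, -0.0, -0.2]
gripper_width: 0.148
grip_force: 58.7
```

>>> step_arm --plan '[[[0,0,0.02,0],[0,0,0.02,0],[0,0,0.01,0],[0,0,0,0]]]'

```text
time_s: 16.98
position: [0.458, 0.0023, 0.1633]
orientation: [-180.0, -0.0, 87.8]
force: [0.2, -0.1, -0.2]
gripper_width: 0.151
grip_force: 58.7
```

>>> step_arm --plan '[[[0,0,0.015,0],[0,0,0,0]]]'

```text
time_s: 17.23
position: [0.4581, 0.0023, 0.1629]
orientation: [180.0, 0.0, 87.8]
force: [-0.7, 0.0, 0.6]
gripper_width: 0.15
grip_force: 58.9
```

>>> step_arm --plan '[[[0,0,0.015,0],[0,0,0,0]]]'

```text
time_s: 17.48
position: [0.4583, 0.0023, 0.1623]
orientation: [180.0, 0.0, 87.8]
force: [-0.1, -0.1, 1.4]
gripper_width: 0.147
grip_force: 59.0
```

>>> step_arm --plan '[[[0,0,0.015,0],[0,0,0,0]]]'

```text
time_s: 17.73
position: [0.4581, 0.0023, 0.1616]
orientation: [180.0, -0.0, 87.8]
force: [0.3, -1.1, 0.9]
gripper_width: 0.149
grip_force: 59.0
```

>>> step_arm --plan '[[[0,0,0.02,0],[0,0,0,0]]]'

```text
time_s: 17.98
position: [0.4581, 0.0023, 0.1607]
orientation: [180.0, 0.0, 87.8]
force: [0.6, 0.1, 0.4]
gripper_width: 0.151
grip_force: 59.0
```

>>> step_arm --plan '[[[0,0,0.02,0],[0,0,0.01,0],[0,0,0,0]]]'

```text
time_s: 18.35
position: [0.458, 0.0023, 0.1594]
orientation: [-180.0, 0.0, 87.8]
force: [0.7, 0.1, 0.6]
gripper_width: 0.151
grip_force: 59.0
```

>>> step_arm --plan '[[[0,0,0.02,0],[0,0,0.01,0],[0,0,0,0]]]'

```text
time_s: 18.73
position: [0.4579, 0.0023, 0.158]
orientation: [-180.0, -0.0, 87.8]
force: [0.1, -1.2, -1.2]
gripper_width: 0.15
grip_force: 59.0
```

The clamp yielded at under 4 N, so this carrier is sound. I'll continue down to the collar.

>>> step_arm --plan '[[[0,0,0.05,0],[0,0,0.05,0],[0,0,0.05,0],[0,0,0.05,0],[0,0,0.05,0],[0,0,0,0]]]'

```text
time_s: 19.48
position: [0.4578, 0.0023, 0.1479]
orientation: [-180.0, -0.0, 87.8]
force: [-0.2, -0.4, -0.1]
gripper_width: 0.149
grip_force: 58.8
```

>>> step_arm --plan '[[[0,0,0.025,0],[0,0,0.025,0],[0,0,0.025,0],[0,0,0,0]]]'

```text
time_s: 19.98
position: [0.458, 0.0023, 0.1452]
orientation: [180.0, -0.0, 87.8]
force: [0.6, 0.2, -0.5]
gripper_width: 0.146
grip_force: 58.8
```

>>> step_arm --plan '[[[0,0,0.02,0],[0,0,0.02,0],[0,0,0,0]]]'

```text
time_s: 20.35
position: [0.458, 0.0023, 0.1436]
orientation: [-180.0, -0.0, 87.8]
force: [0.3, -0.3, -0.9]
gripper_width: 0.146
grip_force: 58.8
```

>>> step_arm --plan '[[[0,0,0.015,0],[0,0,0.01,0],[0,0,0,0]]]'

```text
time_s: 20.72
position: [0.458, 0.0023, 0.1427]
orientation: [180.0, 0.0, 87.8]
force: [-0.1, -0.1, -0.1]
gripper_width: 0.148
grip_force: 58.8
```

>>> step_arm --plan '[[[0,0,0.015,0],[0,0,0,0]]]'

```text
time_s: 20.98
position: [0.4581, 0.0023, 0.1421]
orientation: [180.0, 0.0, 87.8]
force: [0.1, -0.0, 0.1]
gripper_width: 0.153
grip_force: 58.8
```

>>> step_arm --plan '[[[0,0,0.015,0],[0,0,0,0]]]'

```text
time_s: 21.22
position: [0.4582, 0.0023, 0.1421]
orientation: [180.0, 0.0, 87.8]
force: [-2.5, 0.2, 4.8]
gripper_width: 0.151
grip_force: 59.4
```

The gauge is home: z stalls at 0.142 m, which is the expected collar-on-barrel height. I'll release it and go down to grip the barrel.

>>> step_arm --plan '[[[0,0,0,0],[0,0,0,0],[0,0,0,0],[0,0,0,0],[0,0,0,0]]]' --fingers 1

```text
time_s: 21.85
position: [0.458, 0.0023, 0.1415]
orientation: [-180.0, -0.0, 87.8]
force: [-0.3, -0.3, -1.2]
gripper_width: 1.004
grip_force: 0.0
```

Run:
```python
from h import *
import pickle
s=r.observe();print(s['position'],s['force'],s['gripper_width'])
c=cam('wrist'); im=cv2.cvtColor(c['pixels'],cv2.COLOR_RGB2BGR); pickle.dump(c,open('w5.pkl','wb'))
print('button',proj(c,[.458,.0023,.099]))
a=cv2.resize(im[120:420,180:480],None,fx=2,fy=2,interpolation=cv2.INTER_CUBIC)
cv2.imwrite('pics/w5.png',a)
```

```text
[0.45802439 0.00230644 0.14146511] [-0.25034969 -0.34790421 -1.17535089] 1.0043205625080946
button [319.9882652  343.13441229]
```

View pics/w5.png

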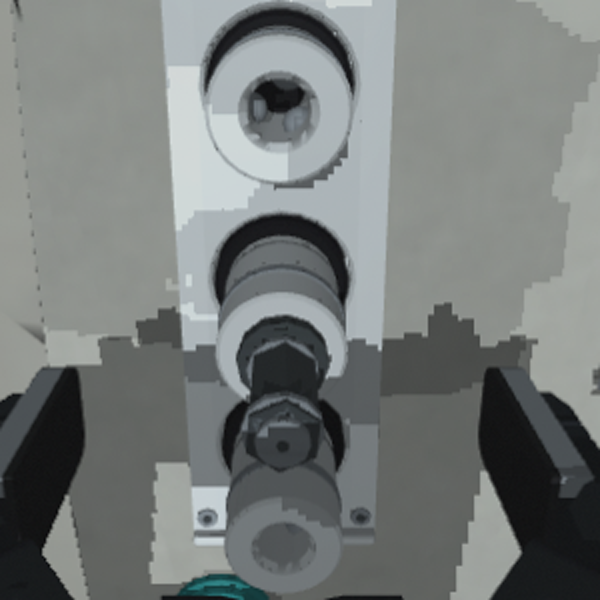

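The gauge stands home with its collar on the middle barrel, button at (284,445). The fingers are clear. I'll descend around the barrel.

>>> step_arm --plan '[[[0,0.015,0.2,0],[0,0,0.3,0],[0,0,0.25,0],[0,0,0.11,0],[0,0,0,0],[0,0,0,0]]]'

```text
time_s: 22.65
position: [0.4589, 0.0022, 0.1074]
orientation: [180.0, 0.0, 87.8]
force: [0.1, 0.7, -0.3]
gripper_width: 1.002
grip_force: 0.0
```

>>> step_arm --plan '[[[0,0,0,0],[0,0,0,0],[0,0,0,0],[0,0,0,0],[0,0,0,0],[0,0,0,0]]]' --fingers -1

```text
time_s: 23.4
position: [0.4589, 0.0022, 0.1075]
orientation: [180.0, 0.0, 87.8]
force: [-1.1, -0.1, 3.1]
gripper_width: 0.345
grip_force: 60.0
```

>>> step_arm --plan '[[[0,0,-0.1,0],[0,0,-0.3,0],[0,0,-0.5,0],[0,0,-0.5,0],[0,0,-0.35,0],[0,0.3,0,0],[0,0.6,0,0],[-0.4,0.6,0,0],[-0.6,0.5,0,0],[-0.6,0.4,0,0],[-0.5,0.21,0,0],[0,0,0,0],[0,0,0,0],[0,0,0,0]]]'

```text
time_s: 25.15
position: [0.5593, -0.085, 0.1768]
orientation: [-180.0, -0.0, 87.8]
force: [-0.1, -0.5, -2.6]
gripper_width: 0.345
grip_force: 60.0
```

Run:
```python
from h import *
import pickle
s=r.observe();print(s['position'],s['force'],s['gripper_width'],s['orientation'])
c=cam('wrist'); im=cv2.cvtColor(c['pixels'],cv2.COLOR_RGB2BGR); pickle.dump(c,open('w6.pkl','wb'))
cv2.imwrite('pics/w6.png',im)
for q in ([.602,-.0166,.018],[.5937,.0919,.018],[.5824,.0252,.018],[.6342,.0157,.018],[.5709,-.0428,.018]): print(proj(c,q).round(1))
```

```text
[ 0.55927035 -0.08497455  0.17684668] [-0.07687165 -0.46483488 -2.55585143] 0.34530293388007927 [-1.79966355e+02 -1.93770918e-02  8.78294936e+01]
[383.5 136.4]
[372.5 -76.4]
[352.   64.7]
[438.4  78.4]
[335.4 179.5]
```

View pics/w6.png

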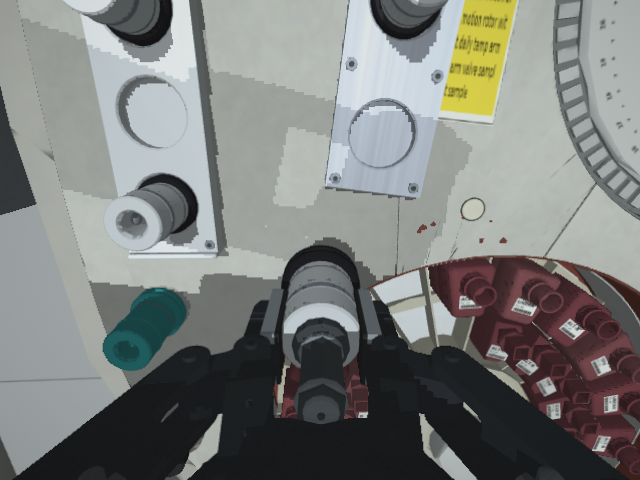

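The view shows the empty pocket ring centred at about (382,133) with dock screws at (351,65), (437,76), (335,179) and (413,187). The carrier hangs upright with the gauge at (320,400). I'll refine the dock place from these.

Run:
```python
from h import *
import pickle
c=pickle.load(open('w6.pkl','rb')); g=cv2.cvtColor(c['pixels'],cv2.COLOR_RGB2GRAY).astype(float)
S=[]
for u,v in [(351,65),(437,76),(335,179),(413,187)]:
    w=g[v-6:v+7,u-6:u+7]; m=np.clip(np.median(w)-25-w,0,None); yy,xx=np.mgrid[v-6:v+7,u-6:u+7]
    a=(m*xx).sum()/m.sum(),(m*yy).sum()/m.sum(); S.append(onz(c,*a,.018)[:2]); print(np.round(a,1),S[-1].round(4))
S=np.array(S); y=(S[0]+S[1]-S[2]-S[3]); L=np.linalg.norm(y)/2; y/=np.linalg.norm(y); print('len',L,'width',np.linalg.norm(S[0]-S[1]),np.linalg.norm(S[2]-S[3]),'yaw',np.degrees(np.arctan2(-y[0],y[1])))
mid=(S[0]+S[1])/2; print('place from screws',mid-.0375*y)
G=cv2.resize(g[90:180,335:430].astype(np.uint8),None,fx=4,fy=4,interpolation=cv2.INTER_CUBIC)
h=cv2.HoughCircles(cv2.GaussianBlur(G,(0,0),2),cv2.HOUGH_GRADIENT,1,60,param1=60,param2=20,minRadius=110,maxRadius=150)
for q in (h[0] if h is not None else []): q=q/4+[335,90,0]; print(q,onz(c,q[0]-.4,q[1]-.4,.018))
for q in ((382,133.5),): print(onz(c,*q,.018))
```

```text
[350.9  63.7] [0.5817 0.0258]
[437.2  76. ] [0.6334 0.017 ]
[334.8 178.3] [ 0.5705 -0.042 ]
[412.8 187.9] [ 0.6222 -0.0503]
len 0.06847598574875952 width 0.05244292236257309 0.052343380278132845 yaw -9.427569432347694
place from screws [ 0.60140906 -0.01559272]
[379.375      132.625       35.90000153] [ 0.59909279 -0.01393252  0.018     ]
[ 0.60101577 -0.01478072  0.018     ]
```

>>> step_arm --plan '[[[0.3,0.16,0,0],[0.5,0.28,0,0],[0.5,0.28,0,0],[0.35,0.19,0,0],[0.13,0.07,0,0],[0,0,0.2,0],[0,0,0.4,0],[0,0,0.4,0],[0,0,0.25,0],[0,0,0.15,0],[0,0,0,0],[0,0,0,0]]]'

```text
time_s: 26.7
position: [0.6021, -0.0162, 0.1218]
orientation: [179.9, 0.0, 87.8]
force: [0.4, 0.8, -1.8]
gripper_width: 0.35
grip_force: 60.0
```

Run:
```python
from h import *
s=r.observe();print(s['position'],s['force'],s['moment'],s['gripper_width'])
```

```text
[ 0.60209518 -0.01615739  0.12176886] [ 0.39828759  0.78249943 -1.76789292] [-0.0002571  -0.01269701 -0.01002164] 0.34957671860672657
```

>>> step_arm --plan '[[[0.015,-0.02,0.05,0],[0,0,0.04,0],[0,0,0.025,0],[0,0,0,0]]]'

```text
time_s: 27.2
position: [0.6008, -0.0154, 0.1164]
orientation: [-180.0, 0.0, 87.8]
force: [-0.1, 0.2, -3.6]
gripper_width: 0.347
grip_force: 60.0
```

>>> step_arm --plan '[[[0,0,0.02,0],[0,0,0.02,0],[0,0,0,0]]]'

```text
time_s: 27.58
position: [0.6008, -0.0154, 0.1148]
orientation: [-180.0, -0.0, 87.8]
force: [-0.2, -0.2, -2.7]
gripper_width: 0.345
grip_force: 60.0
```

>>> step_arm --plan '[[[0,0,0.025,0],[0,0,0.025,0],[0,0,0.025,0],[0,0,0,0]]]'

```text
time_s: 28.08
position: [0.6008, -0.0154, 0.1117]
orientation: [-180.0, -0.0, 87.8]
force: [-0.3, 0.6, -3.1]
gripper_width: 0.347
grip_force: 60.0
```

>>> step_arm --plan '[[[0,0,0.025,0],[0,0,0.025,0],[0,0,0.025,0],[0,0,0,0]]]'

```text
time_s: 28.58
position: [0.6008, -0.0154, 0.1087]
orientation: [-180.0, 0.0, 87.8]
force: [-0.3, -0.5, -2.8]
gripper_width: 0.346
grip_force: 60.0
```

>>> step_arm --plan '[[[0,0,0.015,0],[0,0,0,0]]]'

```text
time_s: 28.82
position: [0.6009, -0.0154, 0.1083]
orientation: [180.0, 0.0, 87.8]
force: [-0.5, -0.1, -3.3]
gripper_width: 0.351
grip_force: 60.0
```

>>> step_arm --plan '[[[0,0,0.015,0],[0,0,0.01,0],[0,0,0,0]]]'

```text
time_s: 29.2
position: [0.6009, -0.0154, 0.1076]
orientation: [180.0, 0.0, 87.8]
force: [-0.5, -0.3, -1.0]
gripper_width: 0.348
grip_force: 60.2
```

>>> step_arm --plan '[[[0,0,0.015,0],[0,0,0,0]]]'

```text
time_s: 29.45
position: [0.601, -0.0154, 0.1075]
orientation: [-180.0, 0.0, 87.8]
force: [-4.1, 0.4, 5.8]
gripper_width: 0.35
grip_force: 60.8
```

It is seated: contact at TCP z 0.1075, the same as at pickup. I'll release, rise and step back.

>>> step_arm --plan '[[[0,0,0,0],[0,0,0,0],[0,0,0,0],[0,0,0,0],[0,0,0,0]]]' --fingers 1

```text
time_s: 30.08
position: [0.6009, -0.0154, 0.1066]
orientation: [-180.0, 0.0, 87.8]
force: [0.0, -0.3, 0.2]
gripper_width: 0.999
grip_force: 0.0
```

>>> step_arm --plan '[[[0,0,-0.2,0],[0,0,-0.5,0],[0,0,-0.8,0],[0,0,-0.9,0],[0,0,-0.9,0],[0,0,-0.6,0],[0,-0.6,-0.3,0],[0.3,-0.9,0,0],[0.3,-0.6,0,0],[0,0,0,0],[0,0,0,0]]]'

```text
time_s: 31.45
position: [0.5185, 0.0116, 0.276]
orientation: [179.9, 0.0, 87.8]
force: [-0.2, 0.6, -0.4]
gripper_width: 1.004
grip_force: 0.0
```

Run:
```python
from h import *
import pickle
s=r.observe();print(s['time_s'],s['position'])
o=pickle.load(open('w1.pkl','rb'));
c=cam('scene','s9.png'); c0=pickle.load(open('scene0.pkl','rb'))
d=cv2.absdiff(c['pixels'],c0['pixels']).max(2); m=(d>40).astype(np.uint8); m=cv2.morphologyEx(m,cv2.MORPH_OPEN,np.ones((3,3)))
n,_,st,ce=cv2.connectedComponentsWithStats(m)
for i in range(1,n):
    if st[i,4]>12: print(st[i].tolist())
for nm,q in dict(b_old=[.458,.0023,.063],stand=[.46,.238,.06],tube=[.613,.058,.103],button_new=[.601,-.0155,.099],collar=[.601,-.0155,.065],a=[.46,.06,.063],c=[.457,-.056,.063]).items(): print(nm,proj(c,q).round(0))
w=cam('wrist','w9.png'); pickle.dump(w,open('w9.pkl','wb'))
im=w['pixels']; g=cv2.cvtColor(im,cv2.COLOR_RGB2GRAY)
print('wrist pred',[proj(w,q).round(0).tolist() for q in ([.601,-.0155,.099],[.601,-.0155,.063],[.613,.058,.103],[.46,.06,.063],[.457,-.056,.063])])
```

```text
31.45 [0.51849855 0.01156866 0.27602249]
[24, 0, 11, 44, 204]
[35, 0, 20, 44, 510]
[49, 0, 10, 16, 129]
[76, 0, 58, 18, 578]
[155, 0, 177, 43, 5496]
[319, 35, 13, 13, 63]
[276, 44, 42, 39, 1299]
[29, 54, 30, 30, 684]
[281, 85, 35, 7, 197]
[261, 95, 74, 68, 2966]
[43, 116, 18, 14, 163]
[0, 160, 27, 34, 412]
[316, 163, 11, 11, 91]
[272, 164, 12, 19, 180]
[20, 197, 6, 9, 34]
[30, 201, 34, 81, 1831]
[25, 204, 6, 44, 163]
[219, 219, 9, 15, 110]
[333, 229, 16, 30, 314]
[0, 231, 10, 8, 55]
[14, 241, 14, 20, 111]
[275, 259, 5, 3, 15]
[0, 263, 31, 46, 247]
[273, 263, 19, 14, 166]
[331, 262, 22, 7, 117]
[297, 269, 6, 7, 31]
[35, 270, 6, 8, 28]
[269, 279, 18, 8, 115]
[302, 278, 73, 51, 1663]
[283, 297, 18, 9, 93]
[79, 306, 33, 73, 1443]
[267, 309, 71, 38, 1152]
[113, 371, 47, 54, 1269]
[100, 372, 19, 12, 138]
b_old [279. 260.]
stand [223. 221.]
tube [324. 213.]
button_new [342. 228.]
collar [341. 242.]
a [264. 249.]
c [295. 272.]
wrist pred [[428.0, 261.0], [416.0, 245.0], [454.0, 165.0], [244.0, 163.0], [255.0, 292.0]]
```

The scene difference shows a new object spanning (333–349, 229–259), where the gauged carrier should be (button predicted at (342,228)). There is no change at the tube. The other changes outside the work positions look like the arm and its shadow. Handing in.

```bash
python3 -c "
from station import r
print(r.job_done())"
```

```text
the job is handed in; nothing more can be done
None
```

I handed the job in at about 31 s: the middle rack carrier is sound and now stands fully seated in the dock's empty place with the gauge home in it, the first carrier tried stopped hard at about 8 N and stays in its rack place as seized, and the third was left untried.

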